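# Clamp the copper test plate in the check stand

### The arm

A 6-joint arm with a two-finger parallel gripper is mounted at the origin on the work surface. World frame = base frame: x ahead of the robot, y to its left, z up, the work surface at z = 0. Lengths are in mm, angles in rad, forces in N, time in s.
With the tool pointing down it reaches from about 250 to 800 mm from the base axis. Payload 8.5 kg.
Tool frame: the origin (TCP) lies on the centre line of the jaws, within the pads' length; the fingertips stand env.tcp_to_tips ahead of it and the grasp point (between the pads) lies 11 mm behind it (env.tcp_to_tips is the distance from the TCP to the fingertips, in mm); z points along the fingers, y is the direction in which the jaws open and shut (so a half turn about z gives the same grasp; the last joint's range is limited). The gripper opens to 85 mm and grips with 20 to 120 N. Pads are 22 mm wide; open, the fingers measure 114 mm over their backs; the gripper's body (76 mm by 85 mm) begins 54 mm behind the grasp point. The pads swing forward as they close: fully open they stand 13 mm farther back than shut.
Start: joints at [1.14, 0.238, -0.013, 1.319, 0, 1.571], TCP at [219.219, 476.993, 239.276] pointing down, gripper open.
Joint ranges: [-2.66, 2.66], [-1.03, 1.9], [-1.14, 1.46], [-1.82, 2.27], [-1.45, 1.34], [-3.14, 3.14]. Speed limits (rad/s): [2.22, 2.22, 2.79, 3.14, 3.14, 3.14].

### API

Orientations are given as a unit quaternion [x, y, z, w].
In Python, from station import env, hand, inverse_kinematics, capture, calibration, job, status gives the robot as it stands. The module is installed in compiled form; this text tells all that it offers. Calls block until the motion is done:
- env.move_pose(position, orientation): joint-space move of the TCP to a pose.
- env.move_l(position, frame=None, max_speed=150): straight line of the TCP; frame=None keeps the orientation; max_speed is the mean speed in mm/s.
- env.move_j(angles): joint-space move.
- hand.open_jaws() and hand.grasp(grasp_force=None): open the fingers fully, or close them until they stop; grasp_force is the grip in N (None keeps the last).
- env.pause(seconds).
- inverse_kinematics(position, orientation): joint angles nearest the present ones, or None.
- capture(name): name is "side" or "top" or "wrist"; returns (picture, depth): 400x640x3 uint8, red, green, blue; 400x640 float32, mm along the optical axis (not along the pixel's ray), 0 where there is no reading.
- calibration(name): a dict with "mtx" (3x3 intrinsics, pixels), "D" ([k1, k2, p1, p2, k3] as OpenCV has them; the pictures are not rectified), "T" (4x4, takes a point from camera to world coordinates); the wrist camera has in their place "mount" (4x4, takes a point from camera to tool coordinates, whose origin is the TCP and whose axes are the flange's). Camera axes: x right, y down, z forward; pixel columns grow to the right and rows downward; lengths in mm; the calibration is good to about 2 mm. A picture is of the moment at which its call begins: read the wrist's pose just before it. calibration takes no time and is no camera call.
A pose or a line that the arm cannot do raises env.IKError and nothing moves.
- job.hand_in(): hands the job in, once; it reports no verdict.
Readings, each from a call of its own:
- status.current_clock(): time.
- status.current_joint_positions(): joint angles.
- status.current_qvel(): joint speeds.
- status.current_effort(): joint torques, N m.
- status.current_position(): TCP position.
- status.current_eef_rot(): TCP orientation.
- status.current_wrist_force(): force on the tool from outside, world axes, zero at the start.
- status.current_ft_torque(): the same for the moment, N m.
- status.current_gripper_width(): finger opening in mm.
Only numpy, scipy, OpenCV 4.12 (cv2) and the standard library are available. Lean on these libraries where they do the work, as an engineer would, in place of code of your own. Each camera call takes 0.05 s, during which the arm holds its last target.

### The job

Set the brass weight in the orange tray of the check stand so that it holds the sprung jaw open, then slide the copper test plate along the blue deck under the open jaw, straight and centred, until it is fully home against the stop. Then lift the weight out and stand it upright on the bare desk, so that the jaw closes and clamps the plate, and let go of everything.

Things in the scene. Friction and masses are not known exactly. Their poses are not given: they have to be found in the camera images.
- weight_mid (a point): Loose brass weight, 0.67-0.9 kg, upright: body 52 mm across, 40 mm high; neck 16 mm across; on top a black knob, 22 mm across, 50 to 75 mm above the underside. Point: on its axis (z), 37.5 mm above the underside, so 25 mm below the middle of the knob. Grip the knob.
- plate_tab (a point): Loose copper plate, 0.2 kg, flat: 100 (x) x 60 (y) x 6 mm, with a black upright tab on top, 24 (x) x 12 (y) mm, from 6 to 46 mm above the underside. Point: middle of the tab, 26 mm above the underside. x points to the plate's nose edge, 80 mm ahead; tail edge 20 mm behind. Grip the tab across y. The like aluminium and white plates are not wanted.
- stand_deck (a point): Fixed stand. Point: on the centre line of its blue deck (70 mm wide, top 10 mm above the desk), under the jaw; x = way the plate slides in, z up. In this frame, mm: deck x -100 to 50; orange jaw's rubber roller x -3 to 14, 46 wide; stop bar's near face x 42, 12 tall. Plate home: middle of tab at (-38, 0, 26), nose to +x. Lever pivot x 62, z 34.
- jaw (a joint): Sprung lever, rad: 0 shut (roller 2 mm over deck), 0.29 open (18 mm), 0.07 on the plate. Its rear end is an orange tray, 76 mm square inside, rim 10 mm; floor centre in the deck frame, mm: open (120, 0, 16), level; shut (123, 0, 33), sloping up 0.29 rad to +x. About 4 N down on the tray opens it; the weight sinks it and keeps it open; it springs shut when freed.

How it is judged (in metres and radians):
On the way, in this order (a step that is already met when the one before it is completed fails the run):
1. the weight sits in the tray and holds the jaw open (value of joint jaw above 0.22 rad and x of weight_mid in the frame of stand_deck between 0.095 and 0.145 m and y of weight_mid in the frame of stand_deck between -0.025 and 0.025 m), for 0.2 s.
2. the copper plate lies home under the jaw while the weight still holds the jaw open (value of joint jaw above 0.2 rad and x of weight_mid in the frame of stand_deck above 0.09 m and x of plate_tab in the frame of stand_deck above -0.05 m and y of plate_tab in the frame of stand_deck between -0.012 and 0.012 m and z of plate_tab in the frame of stand_deck below 0.032 m and angle between the x axis of plate_tab and the x axis of stand_deck, either way round below 0.175 rad), for 0.2 s.
At the end, for the whole second after the job is handed in: The copper plate lies flat on the deck under the closed jaw, clamped by it (jaw at 0.04 to 0.12 rad), within 12 mm of the stop and of the deck's centre line and within 10 degrees of straight; the weight stands upright (within 8 degrees) on the desk itself (value of joint jaw between 0.04 and 0.12 rad and x of plate_tab in the frame of stand_deck between -0.05 and -0.03 m and y of plate_tab in the frame of stand_deck between -0.012 and 0.012 m and z of plate_tab in the frame of stand_deck below 0.032 m and angle between the x axis of plate_tab and the x axis of stand_deck, either way round below 0.175 rad and height (world z) of weight_mid between 0.033 and 0.042 m and angle between weight_mid's own z axis and vertical below 0.15 rad); the robot touches nothing.
It also fails if it takes over 53 s, if anything falls off the work surface, if the arm or the gripper's body presses on something with over 40 N, if the wrist force passes 120 N, or if a joint passes its speed limit or range.

## Working session

There is one attempt and no reset: what is moved stays moved. The work goes in short steps, each a Python script; the robot and the scene stay as the last script left them, time stands still between calls to the robot, and variables do not carry over. Pictures are saved under pics/ and viewed, and the job is handed in when it is done.

```bash
mkdir -p pics; ls
python3 - <<'E'
from station import env, hand, inverse_kinematics, capture, calibration, job, status
import cv2, numpy as np
print(status.current_clock(), status.current_eef_rot(), env.tcp_to_tips, status.current_gripper_width())
for n in ["side","top"]:
    p,d=capture(n); cv2.imwrite(f"pics/{n}0.png",cv2.cvtColor(p,cv2.COLOR_RGB2BGR)); np.save(f"pics/{n}0.npy",d); np.save(f"pics/{n}0rgb.npy",p)
    c=calibration(n); print(c)
print(calibration("wrist"))
print(status.current_clock())
E
```

```text
pics
0.0 [ 2.13729267e-01  9.76892664e-01 -7.04952028e-04 -1.64202848e-04] 8.0 85.61676206838116
{'mtx': array([[374.46364006,   0.        , 323.34083816],
       [  0.        , 374.46364006, 204.3015889 ],
       [  0.        ,   0.        ,   1.        ]]), 'D': array([-0.07668825,  0.        ,  0.        ,  0.        ,  0.        ]), 'T': array([[-9.94646206e-01, -7.31607970e-02,  7.29823463e-02,
         4.72722705e+02],
       [-1.03292190e-01,  6.82632541e-01, -7.23424867e-01,
         6.84251000e+02],
       [ 3.10621537e-03, -7.27090305e-01, -6.86534806e-01,
         7.10375358e+02],
       [ 0.00000000e+00,  0.00000000e+00,  0.00000000e+00,
         1.00000000e+00]])}
{'mtx': array([[456.58988441,   0.        , 321.88452269],
       [  0.        , 456.58988441, 200.93191992],
       [  0.        ,   0.        ,   1.        ]]), 'D': array([0.01026529, 0.        , 0.        , 0.        , 0.        ]), 'T': array([[-6.70428794e-04, -9.97905401e-01,  6.46866390e-02,
         4.34044937e+02],
       [-9.99864005e-01, -3.96969577e-04, -1.64868004e-02,
        -4.59961289e+00],
       [ 1.64779457e-02, -6.46888952e-02, -9.97769424e-01,
         1.31750808e+03],
       [ 0.00000000e+00,  0.00000000e+00,  0.00000000e+00,
         1.00000000e+00]])}
{'mtx': array([[320.09228683,   0.        , 318.9981757 ],
       [  0.        , 320.09228683, 204.92139956],
       [  0.        ,   0.        ,   1.        ]]), 'D': array([-0.01645577,  0.        ,  0.        ,  0.        ,  0.        ]), 'mount': array([[ 8.58814267e-04, -9.59405545e-01, -2.82028831e-01,
         7.11711504e+01],
       [ 9.99999284e-01,  5.88760061e-04,  1.04228345e-03,
        -9.85270934e-02],
       [-8.33925212e-04, -2.82029524e-01,  9.59405364e-01,
        -1.35029229e+02],
       [ 0.00000000e+00,  0.00000000e+00,  0.00000000e+00,
         1.00000000e+00]])}
0.1
```

View pics/top0.png

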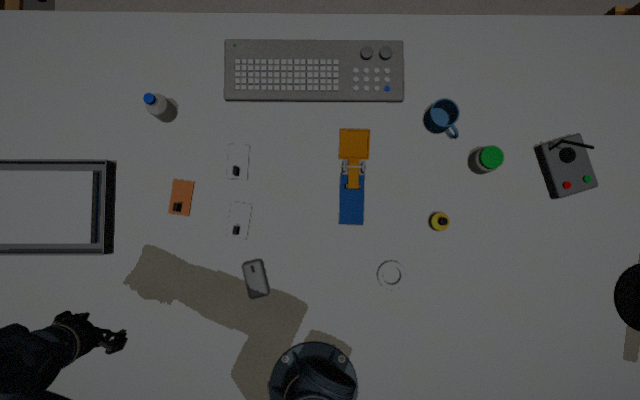

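View pics/side0.png

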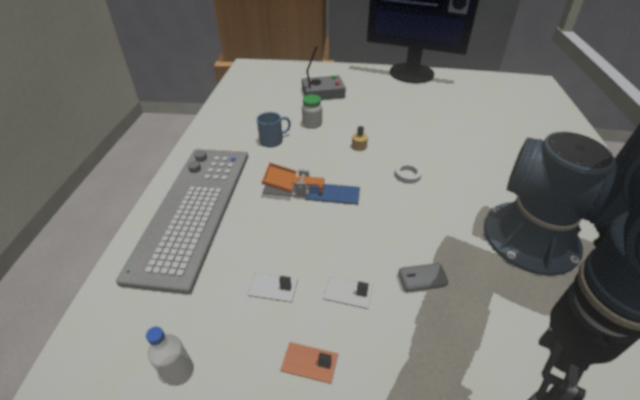

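The top view shows the copper plate at (181,197) with its tab toward the robot and its nose up-image. The stand's blue deck is at (352,205) and its orange tray at (354,143). The weight is at (439,221). Next I'll measure each of these.

```bash
cat > h.py <<'E'
import cv2, numpy as np
from station import env, hand, inverse_kinematics, capture, calibration, job, status
def rays(cal,uv,T=None):
    T=cal["T"] if T is None else T
    n=cv2.undistortPoints(np.float64(uv).reshape(-1,1,2),cal["mtx"],cal["D"]).reshape(-1,2)
    d=np.c_[n,np.ones(len(n))]@T[:3,:3].T
    return T[:3,3],d
def toplane(cal,uv,z,T=None):
    o,d=rays(cal,uv,T); return o+d*((z-o[2])/d[:,2])[:,None]
def project(cal,P,T=None):
    T=cal["T"] if T is None else T
    Ti=np.linalg.inv(T); r=cv2.Rodrigues(Ti[:3,:3])[0]
    return cv2.projectPoints(np.float64(P).reshape(-1,1,3),r,Ti[:3,3],cal["mtx"],cal["D"])[0].reshape(-1,2)
def hsv(p): return cv2.cvtColor(p,cv2.COLOR_RGB2HSV)
def blobs(m,amin=15):
    n,l,s,c=cv2.connectedComponentsWithStats(m.astype(np.uint8))
    return [(i,s[i],c[i],l==i) for i in range(1,n) if s[i][4]>=amin]
def save(n,p): cv2.imwrite(f"pics/{n}.png",cv2.cvtColor(p,cv2.COLOR_RGB2BGR))
E
cat > a.py <<'E'
from h import *
p=np.load("pics/top0rgb.npy"); c=calibration("top"); H=hsv(p)
def rep(name,m,z,roi):
    u0,v0,u1,v1=roi; mm=np.zeros(m.shape,bool); mm[v0:v1,u0:u1]=m[v0:v1,u0:u1]
    for i,s,ce,l in blobs(mm):
        ys,xs=np.nonzero(l); r=cv2.minAreaRect(np.c_[xs,ys].astype(np.float32))
        P=toplane(c,cv2.boxPoints(r),z); print(name,s,ce.round(1),"ctr",P.mean(0).round(1)," corners",P[:,:2].round(1).tolist(), "cent",toplane(c,[ce],z).round(1))
h,s,v=H[...,0],H[...,1],H[...,2]
rep("blue",(h>100)&(h<125)&(s>150),10,(325,110,385,240))
rep("orange",(h>8)&(h<25)&(s>150),30,(325,110,385,240))
rep("copper",(h<18)&(s>100),6,(150,160,215,235))
rep("tab",(v<60),46,(150,160,215,235))
rep("brass",(h>15)&(h<35)&(s>100),40,(415,200,465,245))
rep("knob",(v<50),75,(415,200,465,245))
for n,(u0,v0,u1,v1) in dict(stand=(325,115,395,235),w=(415,200,465,245),pl=(150,165,215,230)).items():
    save("c_"+n,cv2.resize(p[v0:v1,u0:u1],None,fx=5,fy=5,interpolation=cv2.INTER_NEAREST))
E
python3 a.py
```

```text
blue [339 173  25  51 964] [351.  202.1] ctr [ 526.7 -110.9   10. ]  corners [[455.6, -75.1], [599.6, -79.5], [597.8, -147.0], [453.7, -142.1]] cent [[ 515.5 -109.9   10. ]]
orange [339 129  31  36 939] [353.9 144.8] ctr [ 673.1 -117.5   30. ]  corners [[623.8, -73.5], [725.6, -77.9], [722.5, -161.7], [620.6, -157.0]] cent [[ 677.8 -117.3   30. ]]
orange [345 168  15  21 230] [352.9 178.3] ctr [ 582.8 -111.4   30. ]  corners [[611.3, -91.6], [611.4, -131.5], [554.3, -131.1], [554.3, -91.4]] cent [[ 581.9 -114.    30. ]]
copper [168 179  27  37 668] [181.2 196.3] ctr [530.1 377.1   6. ]  corners [[486.2, 413.3], [583.2, 400.5], [574.0, 340.8], [477.0, 353.9]] cent [[532.2 376.5   6. ]]
tab [173 203   9   9  71] [177.  206.7] ctr [499.5 376.   46. ]  corners [[510.6, 387.2], [510.6, 365.2], [488.4, 364.7], [488.4, 386.7]] cent [[500.2 375.9  46. ]]
brass [429 212  20  19 245] [438.1 221.1] ctr [ 460.6 -353.    40. ]  corners [[485.8, -326.6], [485.8, -380.2], [435.4, -379.2], [435.4, -325.8]] cent [[ 460.3 -351.7   40. ]]
knob [429 213   6  17  35] [430.6 221.1] ctr [ 459.9 -324.2   75. ]  corners [[481.7, -317.8], [481.7, -331.5], [438.1, -330.7], [438.1, -317.1]] cent [[ 459.5 -321.9   75. ]]
knob [438 217   9   8  57] [442.2 220.9] ctr [ 461.2 -353.    75. ]  corners [[470.8, -342.2], [470.8, -364.1], [451.7, -363.8], [451.7, -341.9]] cent [[ 460.2 -353.5   75. ]]
```

View pics/c_stand.png

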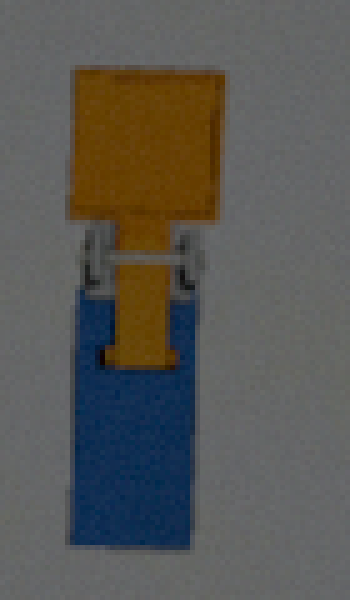

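View pics/c_pl.png

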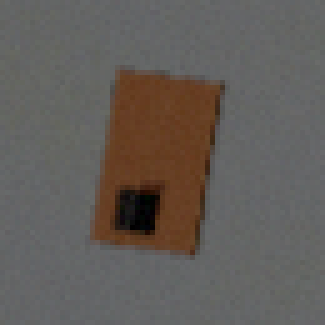

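The plate heading is about -0.13 rad, the stand heading about -0.03 rad with its origin near (554.6,-111.6), and the weight is at about (460,-353.5). I'll check that these poses are reachable, then look at the stand with the wrist camera on the way to the weight.

```bash
cat >> h.py <<'E'
def Q(a): return [float(np.cos(a/2)),float(np.sin(a/2)),0.,0.]
def wristT():
    from scipy.spatial.transform import Rotation as R
    T=np.eye(4); T[:3,:3]=R.from_quat(status.current_eef_rot()).as_matrix(); T[:3,3]=status.current_position()
    return T@calibration("wrist")["mount"]
def st(): print("clk",round(status.current_clock(),2),"pos",np.round(status.current_position(),1),"F",np.round(status.current_wrist_force(),1),"w",round(status.current_gripper_width(),1))
E
python3 - <<'E'
from h import *
pi=np.pi
for a in (-0.03,pi-0.03,pi/2,-pi/2, pi-.13,-.13, pi-.65):
    for P in ([590,-113,250],[460.4,-353.5,56],[674,-115,73],[500.4,381,22],[458,-108,31],[517,-110,31],[600,-250,56]):
        q=inverse_kinematics(P,Q(a)); print(round(a,2),P, None if q is None else np.round(q,2))
print(status.current_clock())
E
```

```text
-0.03 [590, -113, 250] [-0.19  0.37  0.2   1.4   0.    2.98]
-0.03 [460.4, -353.5, 56] [-0.65  0.45 -0.19  0.93  0.    2.52]
-0.03 [674, -115, 73] [-0.17  0.59  0.12  1.1   0.    3.  ]
-0.03 [500.4, 381, 22] [ 0.65  0.55 -0.11  0.91  0.   -2.46]
-0.03 [458, -108, 31] [-0.23  0.32 -0.49  0.76  0.    2.94]
-0.03 [517, -110, 31] [-0.21  0.4  -0.36  0.81  0.    2.96]
-0.03 [600, -250, 56] [-0.39  0.55 -0.    1.01  0.    2.78]
3.11 [590, -113, 250] [-0.19  0.37  0.2   1.4   0.   -0.16]
3.11 [460.4, -353.5, 56] [-0.65  0.45 -0.19  0.93  0.   -0.62]
3.11 [674, -115, 73] [-0.17  0.59  0.12  1.1   0.   -0.14]
3.11 [500.4, 381, 22] [ 0.65  0.55 -0.11  0.91  0.    0.68]
3.11 [458, -108, 31] [-0.23  0.32 -0.49  0.76  0.   -0.2 ]
3.11 [517, -110, 31] [-0.21  0.4  -0.36  0.81  0.   -0.18]
3.11 [600, -250, 56] [-0.39  0.55 -0.    1.01  0.   -0.36]
1.57 [590, -113, 250] [-0.19  0.37  0.2   1.4   0.    1.38]
1.57 [460.4, -353.5, 56] [-0.65  0.45 -0.19  0.93  0.    0.92]
1.57 [674, -115, 73] [-0.17  0.59  0.12  1.1   0.    1.4 ]
1.57 [500.4, 381, 22] [ 0.65  0.55 -0.11  0.91  0.    2.22]
1.57 [458, -1
[... 1157 characters left out ...]
-0.17  0.59  0.12  1.1   0.    3.1 ]
-0.13 [500.4, 381, 22] [ 0.65  0.55 -0.11  0.91  0.   -2.36]
-0.13 [458, -108, 31] [-0.23  0.32 -0.49  0.76  0.    3.04]
-0.13 [517, -110, 31] [-0.21  0.4  -0.36  0.81  0.    3.06]
-0.13 [600, -250, 56] [-0.39  0.55 -0.    1.01  0.    2.88]
2.49 [590, -113, 250] [-0.19  0.37  0.2   1.4   0.    0.46]
2.49 [460.4, -353.5, 56] [-0.65  0.45 -0.19  0.93  0.   -0.  ]
2.49 [674, -115, 73] [-0.17  0.59  0.12  1.1   0.    0.48]
2.49 [500.4, 381, 22] [ 0.65  0.55 -0.11  0.91  0.    1.3 ]
2.49 [458, -108, 31] [-0.23  0.32 -0.49  0.76  0.    0.42]
2.49 [517, -110, 31] [-0.21  0.4  -0.36  0.81  0.    0.44]
2.49 [600, -250, 56] [-0.39  0.55 -0.    1.01  0.    0.26]
0.1
```

Run:
```python
from h import *
a=np.pi-0.03
st(); env.move_pose([580,-112,240],Q(a)); st()
T=wristT(); p,d=capture("wrist"); save("w1",p); np.savez("pics/w1.npz",p=p,d=d,T=T)
env.move_pose([460,-353.5,190],Q(a)); st()
T=wristT(); p,d=capture("wrist"); save("w2",p); np.savez("pics/w2.npz",p=p,d=d,T=T)
st()
```

```text
clk 0.1 pos [219.1 476.7 238.7] F [0.5 0.2 0. ] w 85.5
clk 2.55 pos [ 580.1 -111.2  240. ] F [-0.2  0.5 -0.2] w 85.7
clk 3.67 pos [ 460.7 -352.8  190.3] F [-0.5  0.5 -0.1] w 85.5
clk 3.72 pos [ 461.  -352.6  190.4] F [-0.3  0.3  0.2] w 85.2
```

View pics/w1.png

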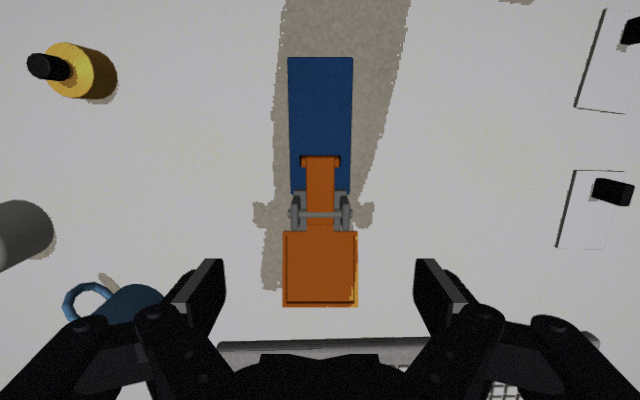

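View pics/w2.png

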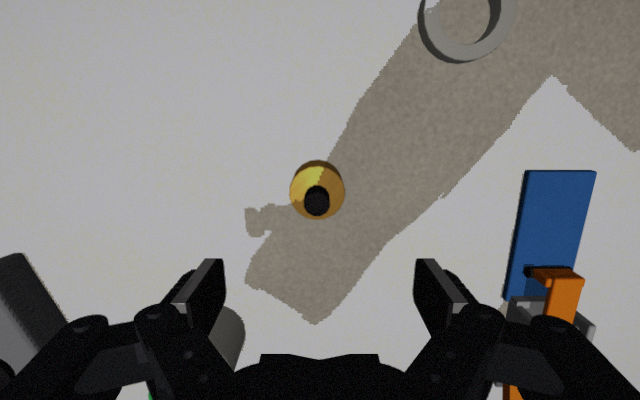

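The first wrist view shows the stand, with the deck's near edge at row 57 (columns 288–353) and the tray at (320,270). The second shows the knob at (317,202).

Run:
```python
from h import *
c=calibration("wrist")
z=np.load("pics/w2.npz"); p,d,T=z["p"],z["d"],z["T"]; H=hsv(p); h,s,v=H[...,0],H[...,1],H[...,2]
m=np.zeros(v.shape,bool); m[180:222,300:335]=(v<45)[180:222,300:335]
for i,s_,ce,l in blobs(m): 
    print(s_,ce, "d",np.median(d[l]), toplane(c,[ce],75,T).round(1), toplane(c,[ce],66,T).round(1))
    ys,xs=np.nonzero(l); print(cv2.minEnclosingCircle(np.c_[xs,ys].astype(np.float32)))
m=(h>15)&(h<35)&(s>120); m[:150]=0;m[230:]=0
for i,s_,ce,l in blobs(m): print(s_,ce)
z=np.load("pics/w1.npz"); p,d,T=z["p"],z["d"],z["T"]; H=hsv(p); h,s,v=H[...,0],H[...,1],H[...,2]
m=(h>100)&(h<125)&(s>150); m[:,:250]=0
for i,s_,ce,l in blobs(m,500):
    ys,xs=np.nonzero(l)
    L=[];Rr=[]
    for r in range(65,150,5):
        x=xs[ys==r]; L.append((x.min()-.5,r)); Rr.append((x.max()+.5,r))
    L=toplane(c,L,10,T);Rr=toplane(c,Rr,10,T); mid=(L+Rr)/2
    k=np.polyfit(mid[:,0],mid[:,1],1); print("axis",k, "width",np.abs(L-Rr)[:,1].mean())
    col=[(u,ys[xs==u].min()-.5) for u in range(300,345,4)]
    e=toplane(c,col,10,T); print("near edge",e.mean(0).round(1),np.polyfit(e[:,1],e[:,0],1))
m=(h>5)&(h<25)&(s>150); m[:225]=0; m[:,:270]=0;m[:,370:]=0
for i,s_,ce,l in blobs(m,500):
    ys,xs=np.nonzero(l); r=cv2.minAreaRect(np.c_[xs,ys].astype(np.float32)); P=toplane(c,cv2.boxPoints(r),40,T); print("tray",s_,P.round(1).tolist(),toplane(c,[ce],33,T).round(1))
```

```text
[304 186  25  30 605] [316.42809917 200.5107438 ] d 260.52817 [[ 459.4 -354.9   75. ]] [[ 462.  -355.1   66. ]]
((316.5, 200.39654541015625), 14.815999984741211)
[ 290  161   55   59 1923] [316.925117   186.81799272]
axis [-2.57043367e-02 -9.53076821e+01] width 67.97875703035933
near edge [ 454.  -104.4   10. ] [2.79985377e-02 4.56960799e+02]
tray [ 283  225   75   82 5813] [[629.5, -152.6, 40.0], [631.9, -70.4, 40.0], [735.7, -69.7, 40.0], [733.1, -158.9, 40.0]] [[ 686.7 -113.3   33. ]]
```

```bash
cat >> h.py <<'E'
YAW=-0.028; O=np.array([554.3,-110.8])
def S(x,y,z): # stand frame -> world
    c,s=np.cos(YAW),np.sin(YAW); return [float(O[0]+c*x-s*y),float(O[1]+s*x+c*y),float(z)]
A=np.pi+YAW
E
python3 - <<'E'
from h import *
env.move_l([460.5,-354.3,54],max_speed=150); st()
hand.grasp(60); st()
env.move_l([460.5,-354.3,140],max_speed=150); st()
p,d=capture("side"); save("s1",p[80:250,220:480])
T=wristT(); p,d=capture("wrist"); save("w3",p); np.savez("pics/w3.npz",p=p,d=d,T=T)
E
```

```text
clk 4.78 pos [ 461.1 -354.5   54.8] F [-0.2 -0.8 -0.1] w 85.5
clk 5.39 pos [ 460.6 -354.7   54.3] F [-0.6 -0.8  3.9] w 19.9
clk 6.12 pos [ 459.8 -353.7  138.6] F [ 0.   0.1 -8.6] w 20.0
```

View pics/w3.png

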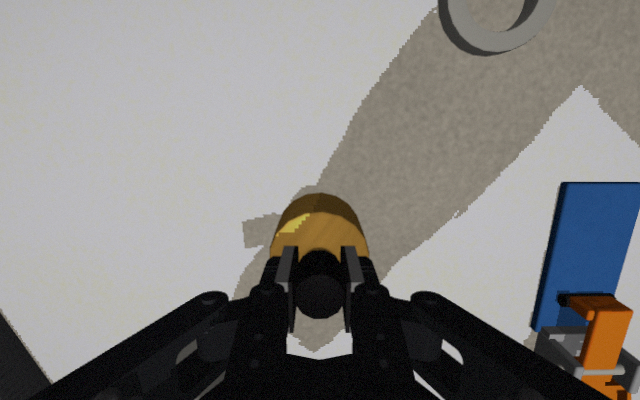

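View pics/s1.png

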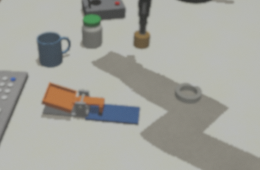

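The weight is held: 8.6 N, hanging upright between the pads at (320,270). Next I'll put it in the tray.

Run:
```python
from h import *
env.move_pose(S(120,0,145),Q(A)); st()
env.move_l(S(120,0,95),max_speed=120); st()
env.move_l(S(120,0,74),max_speed=60); st()
env.move_l(S(120,0,71),max_speed=30); env.pause(0.1); st()
```

```text
clk 7.44 pos [ 673.5 -115.4  144.8] F [-0.1  1.  -8. ] w 20.1
clk 8.01 pos [ 673.8 -115.    95.4] F [-1.3 -0.  -5.6] w 20.3
clk 8.51 pos [ 675.2 -114.6   78.6] F [-11.1  -1.   26.9] w 20.1
clk 8.86 pos [ 675.8 -115.1   77.8] F [-14.8  -0.9  40. ] w 20.2
```

It met 40 N before reaching the floor, so I'll stop and look.

Run:
```python
from h import *
env.move_l(S(120,0,79),max_speed=60); st()
p,d=capture("side"); np.savez("pics/s2.npz",p=p,d=d); save("s2",cv2.resize(p[150:220,240:380],None,fx=5,fy=5))
T=wristT(); p,d=capture("wrist"); save("w4",p); np.savez("pics/w4.npz",p=p,d=d,T=T)
```

```text
clk 9.14 pos [ 674.6 -114.4   79.2] F [-2.5 -2.   4.1] w 20.2
```

View pics/s2.png

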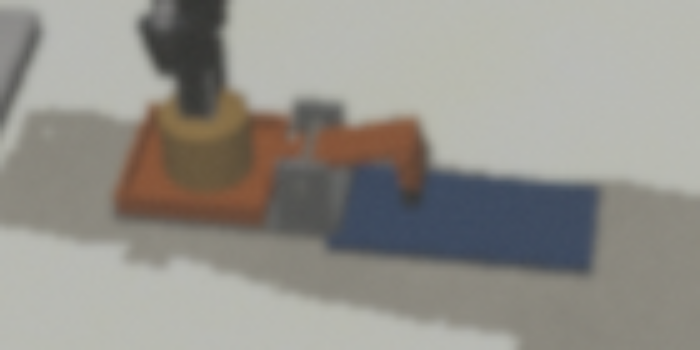

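View pics/w4.png

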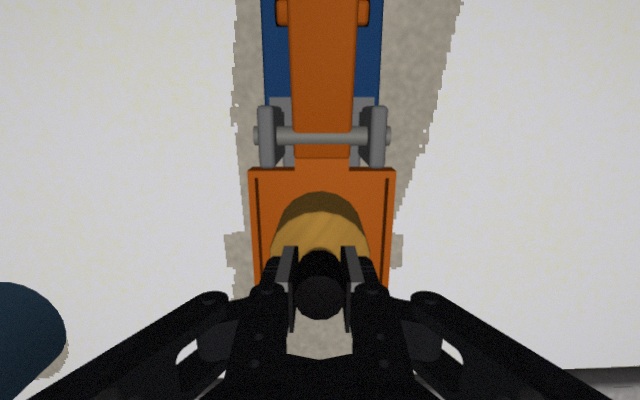

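The tray is already level and fully open with the weight in it. The floor heights are given from the deck top at z=10, so TCP z=80 is the correct release height. I'll release and go to the plate.

Run:
```python
from h import *
env.move_l(S(120,0,80),max_speed=60); st()
hand.open_jaws(); st()
env.move_l(S(120,0,150),max_speed=200); st()
T=wristT(); p,d=capture("wrist"); save("w5",p); np.savez("pics/w5.npz",p=p,d=d,T=T)
env.move_pose([500,381,170],Q(np.pi-0.131)); env.pause(0.15); st()
T=wristT(); p,d=capture("wrist"); save("w6",p); np.savez("pics/w6.npz",p=p,d=d,T=T)
```

```text
clk 9.49 pos [ 674.4 -114.3   79.4] F [ 0.8 -1.9 -0.9] w 20.0
clk 10.14 pos [ 674.3 -114.2   80. ] F [-0.9  0.2  0.4] w 85.4
clk 10.64 pos [ 674.5 -114.2  150.6] F [-0.  -0.  -0.6] w 85.5
clk 12.74 pos [500.6 380.3 169.9] F [ 0.1  0.4 -0.1] w 85.2
```

View pics/w5.png

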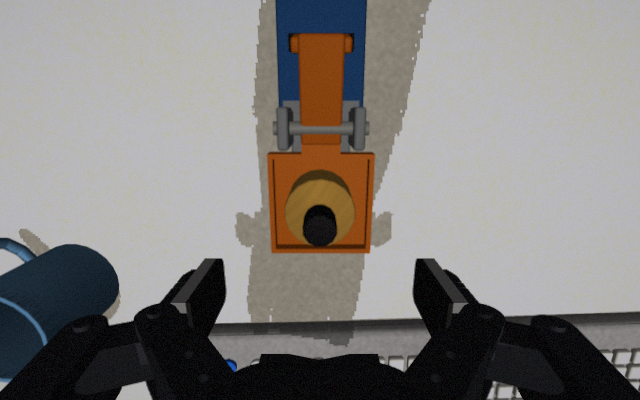

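View pics/w6.png

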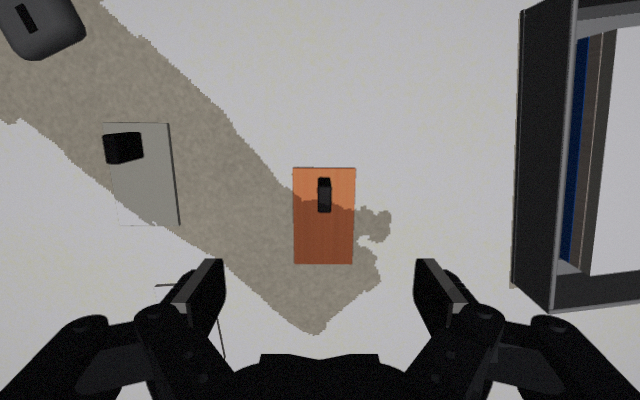

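The weight sits in the level tray at (320,205) and the jaw is open. The copper plate is straight below, spanning columns 293–355 with its tab at (324,195). I'll refine its pose.

Run:
```python
from h import *
c=calibration("wrist")
z=np.load("pics/w6.npz"); p,d,T=z["p"],z["d"],z["T"]; H=hsv(p); h,s,v=H[...,0],H[...,1],H[...,2]
m=np.zeros(v.shape,bool); m[155:275,280:370]=((h<20)&(s>110))[155:275,280:370]
for i,s_,ce,l in blobs(m,500):
    ys,xs=np.nonzero(l); r=cv2.minAreaRect(np.c_[xs,ys].astype(np.float32)); P=toplane(c,cv2.boxPoints(r),6,T); print("plate",s_,P.round(1).tolist(),P.mean(0).round(1))
    L=[];R=[]
    for k in range(175,258,4):
        x=xs[ys==k]; L.append((x.min()-.5,k)); R.append((x.max()+.5,k))
    L=toplane(c,L,6,T);R=toplane(c,R,6,T);mid=(L+R)/2; k=np.polyfit(mid[:,0],mid[:,1],1); print("axis",k,"y@500",np.polyval(k,500.4),"w",np.linalg.norm(L-R,axis=1).mean())
m=np.zeros(v.shape,bool); m[160:225,305:345]=(v<50)[160:225,305:345]
for i,s_,ce,l in blobs(m):
    print("tab",s_,ce,np.median(d[l])); ys,xs=np.nonzero(l)
    print(toplane(c,[(xs[ys<190].mean(),ys.min()),(xs.mean(),ys.max())],46,T).round(1))
# stand re-check from w5: deck axis
z=np.load("pics/w5.npz"); p,d,T=z["p"],z["d"],z["T"]; H=hsv(p); h,s,v=H[...,0],H[...,1],H[...,2]
m=(h>100)&(h<125)&(s>150); m[105:]=0
L=[];R=[]
for r in list(range(0,28,3))+list(range(60,95,5)):
    x=np.nonzero(m[r,260:390])[0]+260; L.append((x.min()-.5,r));R.append((x.max()+.5,r))
L=toplane(c,L,10,T);R=toplane(c,R,10,T);mid=(L+R)/2;print("deck",mid[[0,-1]].round(1),np.polyfit(mid[:,0],mid[:,1],1),"w",np.abs(L-R)[:,1].mean())
```

```text
plate [ 293  168   62   96 5345] [[575.5, 343.4, 6.0], [478.1, 358.6, 6.0], [485.6, 415.5, 6.0], [583.7, 405.6, 6.0]] [530.7 380.8   6. ]
axis [-1.37566072e-01  4.53437820e+02] y@500 384.5997574857212 w 59.165823126710066
tab [318 178  13  34 435] [323.93103448 194.73103448] 268.7108
[[483.2 386.6  46. ]
 [511.4 383.1  46. ]]
deck [[ 522.4 -109.    10. ]
 [ 587.1 -110.7   10. ]] [-2.79176049e-02 -9.42806087e+01] w 68.4328036546024
```

Run:
```python
from h import *
env.move_pose([500.8,382.8,60],Q(np.pi-0.1345)); st()
env.move_l([500.8,382.8,21],max_speed=100); st()
hand.grasp(70); st()
env.move_l([500.8,382.8,100],max_speed=150); st()
T=wristT(); p,d=capture("wrist"); save("w7",p); np.savez("pics/w7.npz",p=p,d=d,T=T)
env.move_pose(S(-105,0,90),Q(A)); env.pause(0.1); st()
T=wristT(); p,d=capture("wrist"); save("w8",p); np.savez("pics/w8.npz",p=p,d=d,T=T)
p,d=capture("side"); np.savez("pics/s3.npz",p=p,d=d); save("s3",cv2.resize(p[150:220,240:400],None,fx=5,fy=5))
```

```text
clk 13.31 pos [501.1 382.7  60.5] F [-0.1 -0.   1.5] w 85.2
clk 13.85 pos [501.3 383.2  22. ] F [0.7 0.4 0.5] w 85.0
clk 14.52 pos [501.  383.   21.3] F [-1.1  0.7  3.8] w 11.1
clk 15.19 pos [500.3 382.4  99. ] F [-0.8 -0.9 -3.1] w 11.4
clk 17.13 pos [ 449.8 -107.2   90. ] F [ 0.8 -0.6 -1.5] w 11.0
```

View pics/w8.png

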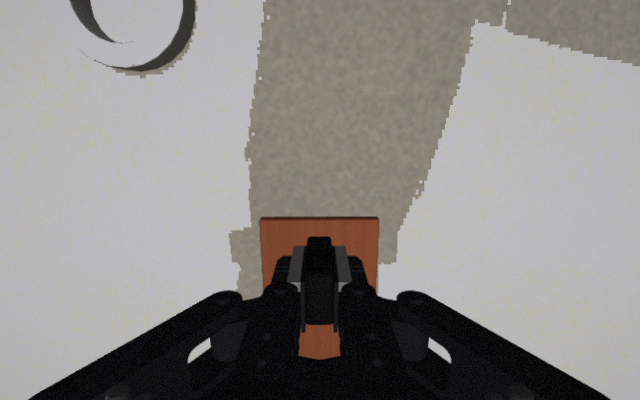

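View pics/s3.png

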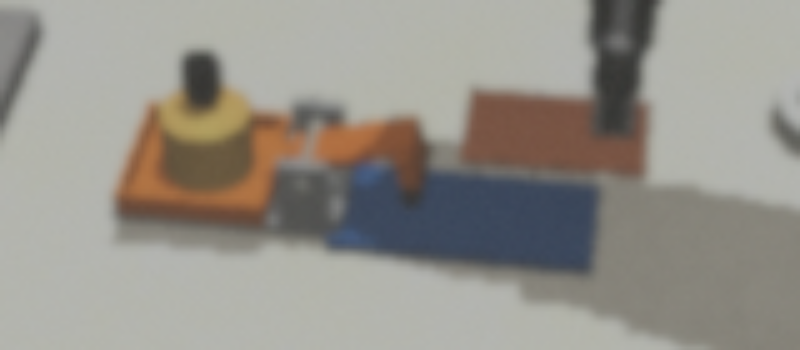

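The plate hangs level and straight, with its tail edge at row 217 (columns 260–378) centred on the gripper. The weight still holds the jaw open. I'll check the tail offset, then lower it onto the deck.

Run:
```python
from h import *
c=calibration("wrist"); T=np.load("pics/w8.npz")["T"]
print(toplane(c,[(261,217.5),(319,217.5),(378,217.5)],75,T).round(1), S(-105,0,0))
env.move_l(S(-97,0,34),max_speed=120); st()
env.move_l(S(-97,0,31.5),max_speed=30); env.pause(.1); st()
T=wristT(); p,d=capture("wrist"); save("w9",p)
p,d=capture("side"); np.savez("pics/s4.npz",p=p,d=d); save("s4",cv2.resize(p[150:220,240:400],None,fx=5,fy=5))
```

```text
[[ 428.5 -135.4   75. ]
 [ 429.2 -106.8   75. ]
 [ 430.   -77.6   75. ]] [449.3411573109502, -107.86038414494121, 0.0]
clk 17.86 pos [ 457.4 -108.1   34.2] F [ 0.7 -0.7 -1.1] w 11.2
clk 18.21 pos [ 457.5 -108.2   31.9] F [-0.5 -0.7 -2.5] w 11.0
```

View pics/s4.png

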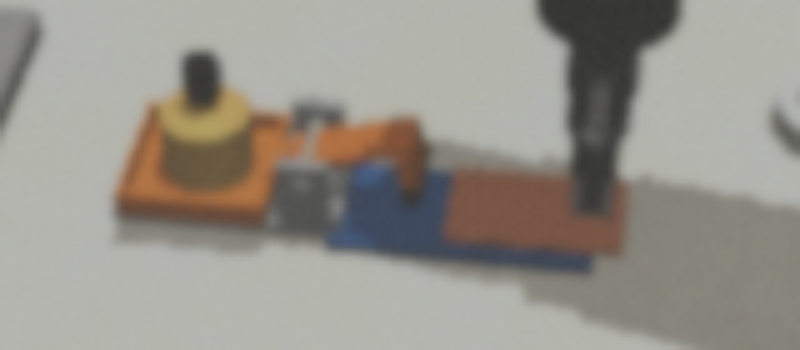

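View pics/w9.png

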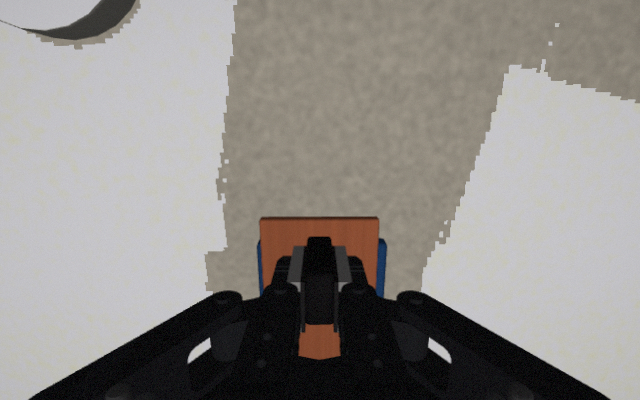

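The plate is straight on the deck's line. The blue edges at columns 258 and 386 put the deck centre about 1 mm toward +y, so I'll correct for that while sliding in.

Run:
```python
from h import *
env.move_l(S(-94,1,31.2),max_speed=30); st()
env.move_l(S(-46,1,31.2),max_speed=60); st()
for x in (-42,-40,-39,-38,-37,-36):
    env.move_l(S(x,1,31.2),max_speed=20); env.pause(.05); st()
    if status.current_wrist_force()[0]<-10: break
p,d=capture("side"); np.savez("pics/s5.npz",p=p,d=d); save("s5",cv2.resize(p[150:220,240:400],None,fx=5,fy=5))
p,d=capture("wrist"); save("w10",p)
```

```text
clk 18.57 pos [ 460.8 -107.2   31.3] F [ 0.7  0.3 -1.3] w 10.9
clk 19.52 pos [ 509.2 -108.6   31.3] F [ 0.1 -0.4  1.8] w 11.1
clk 19.92 pos [ 512.4 -108.6   31.3] F [-1.2  0.2  2.9] w 10.8
clk 20.22 pos [ 514.1 -108.7   31.3] F [-4.   0.8  4.2] w 11.1
clk 20.52 pos [ 514.8 -108.7   31.3] F [-5.2  0.4  5.2] w 11.1
clk 20.82 pos [ 515.2 -108.7   31.2] F [-6.8  0.4  8.5] w 11.3
clk 21.12 pos [ 515.3 -108.7   31.3] F [-10.4   0.7  11.9] w 10.8
```

View pics/s5.png

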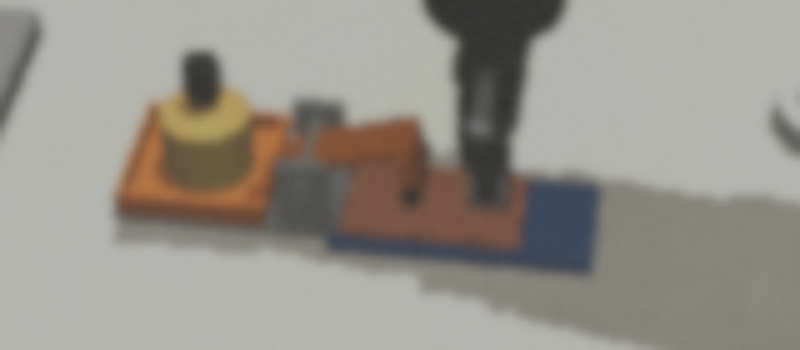

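View pics/w10.png

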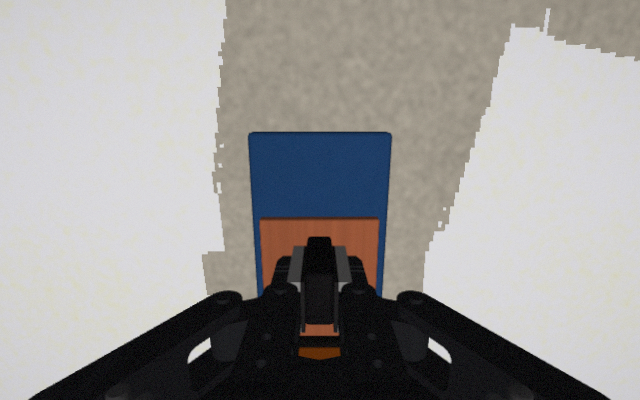

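Run:
```python
from h import *
c=calibration("wrist"); T=wristT()
a=toplane(c,[(250,132.5),(320,132.5),(390,132.5)],10,T); b=toplane(c,[(261,217.5),(319.5,217.5),(378.5,217.5)],16.5,T); print(a.round(1),b.round(1), (b-a)[1])
g=cv2.imread("pics/w10.png"); 
for r in (150,200): print([int(x) for x in np.nonzero((g[r,:,0]>g[r,:,2].astype(int)+25))[0][[0,-1]]])
env.move_l(S(-39,1,31.2),max_speed=30); env.pause(.2); st()
```

```text
[[ 453.  -140.1   10. ]
 [ 453.9 -106.6   10. ]
 [ 454.8  -73.1   10. ]] [[ 493.7 -136.8   16.5]
 [ 494.5 -107.9   16.5]
 [ 495.3  -78.8   16.5]] [40.61381995 -1.34695104  6.5       ]
[249, 390]
[252, 387]
clk 21.67 pos [ 514.8 -108.7   31.2] F [-5.2 -0.   7.3] w 11.0
```

The plate is home: about 41 mm of deck shows behind the tail (42 nominal), and it's centred within about 0.3 mm. I'll release it and take a look before getting the weight.

Run:
```python
from h import *
hand.open_jaws(); st()
env.move_l(S(-39,1,110),max_speed=150); st()
p,d=capture("wrist"); save("w11",p)
env.move_pose(S(119.5,0.5,150),Q(A)); env.pause(.1); st()
T=wristT(); p,d=capture("wrist"); save("w12",p); np.savez("pics/w12.npz",p=p,d=d,T=T)
```

```text
clk 22.38 pos [ 515.4 -108.7   31.2] F [0.4 0.6 0.1] w 85.2
clk 23.05 pos [ 515.  -108.7  109.4] F [0.1 1.  0.5] w 85.4
clk 23.89 pos [ 672.1 -113.6  149.1] F [0.1 0.1 0. ] w 85.2
```

View pics/w11.png

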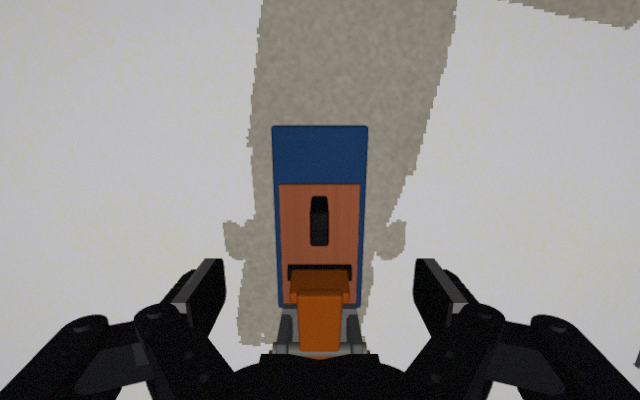

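View pics/w12.png

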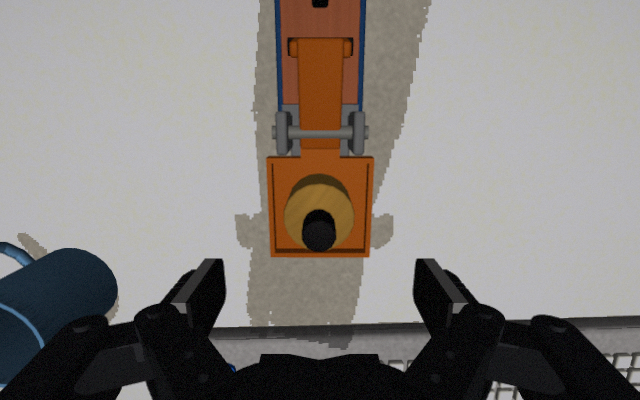

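The plate lies straight under the raised jaw (tab at (319,220)), and the weight is still in the tray. I'll lift it out and set it on clear desk at (600,-250).

Run:
```python
from h import *
P=[674.3,-114.2]
env.move_l(P+[80],max_speed=120); st()
hand.grasp(60); st()
env.move_l(P+[100],max_speed=60); st()
env.move_l(P+[155],max_speed=120); st()
T=wristT(); p,d=capture("wrist"); save("w13",p)
p,d=capture("side"); save("s6",cv2.resize(p[140:220,240:400],None,fx=5,fy=5))
env.move_pose([600,-250,120],Q(A)); st()
env.move_l([600,-250,62],max_speed=120); st()
for z in (58,56,55,54.5,54,53.5,53):
    env.move_l([600,-250,z],max_speed=20); env.pause(.05); st()
    if status.current_wrist_force()[2]>-3: break
T=wristT(); p,d=capture("wrist"); save("w14",p)
```

```text
clk 24.68 pos [ 674.6 -114.3   80.8] F [ 0.2  0.2 -0.1] w 85.3
clk 25.29 pos [ 674.5 -114.    80.4] F [-0.4  1.3  3.5] w 20.1
clk 25.77 pos [ 674.3 -114.3  100. ] F [-0.1  0.1 -7.6] w 20.0
clk 26.38 pos [ 674.  -114.1  154.3] F [ 0.1  0.2 -8.8] w 20.2
clk 27.16 pos [ 599.3 -250.7  119.4] F [ 0.   0.7 -7.2] w 20.2
clk 27.79 pos [ 600.6 -249.6   62.5] F [ 0.2 -0.1 -7.3] w 20.1
clk 28.19 pos [ 600.1 -250.1   58.3] F [-0.8 -0.9 -7.7] w 20.0
clk 28.49 pos [ 600.  -250.    55.9] F [-0.6 -1.1 -7.8] w 20.4
clk 28.79 pos [ 600. -250.   55.] F [-0.5  0.2 -8.1] w 20.3
clk 29.09 pos [ 600.  -250.1   54.7] F [-0.3 -0.2 -6.3] w 20.6
clk 29.39 pos [ 600.1 -250.1   54.6] F [-3.   1.2  4. ] w 20.2
```

View pics/s6.png

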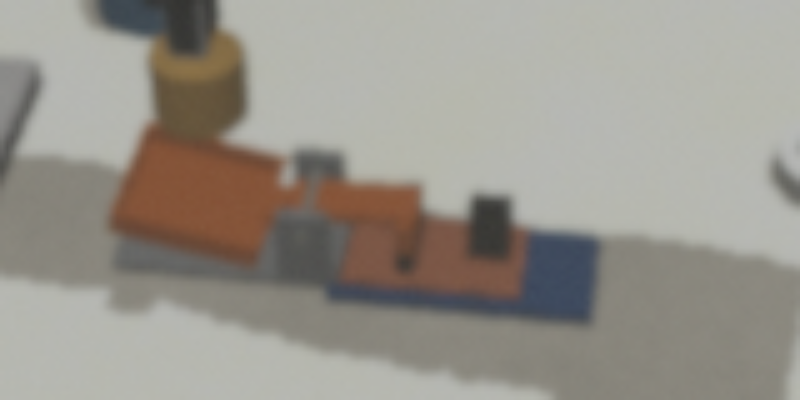

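View pics/w14.png

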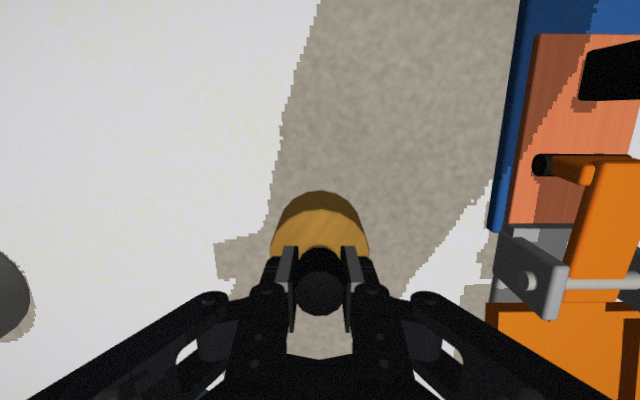

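The jaw has clamped the plate, and the weight is touching the desk. I'll release it, retreat and do the final checks.

Run:
```python
from h import *
env.move_l([600,-250,54.5],max_speed=20); hand.open_jaws(); st()
env.move_l([600,-250,160],max_speed=150); st()
env.move_pose([470,-180,220],Q(A)); env.pause(.2); st()
T=wristT(); p,d=capture("wrist"); save("w15",p); np.savez("pics/w15.npz",p=p,d=d,T=T)
p,d=capture("side"); np.savez("pics/s7.npz",p=p,d=d); save("s7",cv2.resize(p[120:230,230:410],None,fx=4,fy=4))
```

```text
clk 30.34 pos [ 600.  -250.    54.5] F [0.1 0.1 0.1] w 85.2
clk 31.19 pos [ 599.6 -249.8  159.1] F [ 0.4  1.1 -0. ] w 85.1
clk 32.08 pos [ 470.6 -180.3  219.1] F [ 0.8 -1.  -1. ] w 85.2
```

View pics/w15.png

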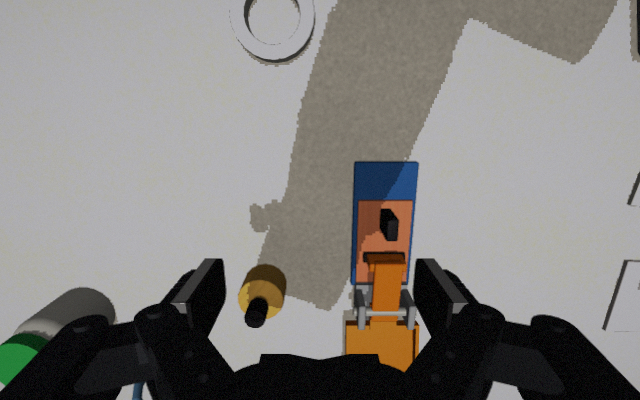

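View pics/s7.png

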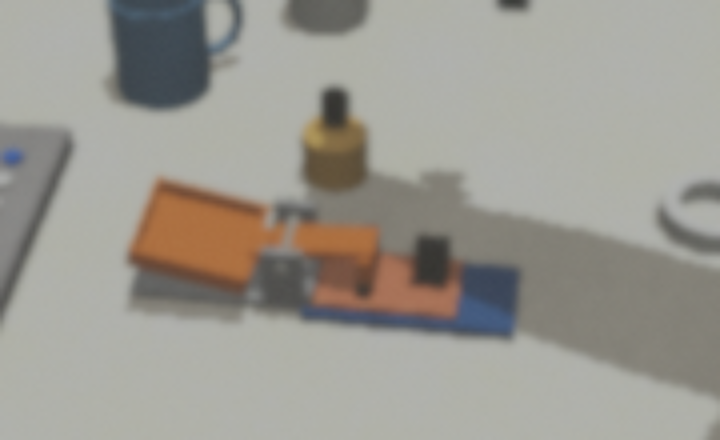

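The jaw is shut on the plate, the weight stands upright on bare desk at (335,140) in the side crop, and the gripper is clear. One last measurement, then I'll hand in.

Run:
```python
from h import *
c=calibration("wrist"); z=np.load("pics/w15.npz"); p,T=z["p"],z["T"]; H=hsv(p); h,s,v=H[...,0],H[...,1],H[...,2]
b=(h>100)&(h<125)&(s>120); o=(h<20)&(s>80)
def span(m,r,a=340,e=430): x=np.nonzero(m[r,a:e])[0]+a; return x.min()-.5,x.max()+.5
r0=[np.nonzero(b[150:,u])[0].min()+150-.5 for u in range(365,410,5)]
r1=[np.nonzero(o[150:,u])[0].min()+150-.5 for u in range(365,410,5)]
us=range(365,410,5)
A0=toplane(c,list(zip(us,r0)),10,T); B0=toplane(c,list(zip(us,r1)),16,T)
print("exposed deck",(B0-A0)[:,0].mean(), "tail slope",np.polyfit(B0[:,1],B0[:,0],1)[0])
for r in (205,240):
    pl=toplane(c,[(u,r) for u in span(o,r)],16,T); print("plate mid",pl.mean(0).round(1),np.ptp(pl[:,1]))
for r in (170,190):
    pl=toplane(c,[(u,r) for u in span(b,r)],10,T); print("deck mid",pl.mean(0).round(1),np.ptp(pl[:,1]))
job.hand_in(); st()
```

```text
exposed deck 40.87944990411807 tail slope 0.02745643204547673
plate mid [ 500.6 -108.8   16. ] 59.58403694939241
plate mid [ 542.1 -109.8   16. ] 59.28282437050325
deck mid [ 462.7 -107.6   10. ] 69.65783032913544
deck mid [ 485.1 -108.1   10. ] 68.68555770226698
the job is handed in; nothing more can be done
the job is handed in; nothing more can be done
```

The job is done and handed in at about 32 s of the 53 s allowed; the hand-in gives no verdict.

**What I did:**
- I set the weight in the tray, which opened the jaw.
- I slid the copper plate along the deck to the stop, still gripped, and let it go there.
- I lifted the weight out, so the jaw closed on the plate, and stood the weight on bare desk at about (600, -250).

**Last checks, from the wrist and side cameras:**
- **Plate position:** about 41 mm of deck shows behind the plate's tail, against 42 mm nominal. That puts it about 1 mm from the nominal home position.
- **Plate alignment:** it is within about 0.5 mm of the deck's centre line and parallel to it.
- **Jaw and weight:** the roller looks to be resting on the plate, and the weight looks upright. I judged both by eye and did not measure the jaw angle.
- **Robot:** the gripper is open and clear of everything, and the wrist force is near zero.

**One thing went wrong along the way:** I first lowered the weight about 10 mm too far into the tray. I had read the tray height as measured from the desk, but it is measured from the deck top. The wrist force reached about 40 N, the same figure as the limit for the arm or gripper body pressing on something, though here it went through the gripped weight. I backed off, and the views afterwards showed the tray level and the weight sitting properly.

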